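# Bolt the beam guard and hold the blank cell in the laser beam

### The job

Before any glass goes into the green alignment beam, slide the barrel bolt on top of the orange beam-guard gate fully home into its keeper, leaving the gate shut. Then lift the uncapped 40 mm glass cell out of the rack, gripping it lightly by its two frosted long sides only and never touching its clear end windows, turn it, and hold it upright and still in the beam about midway between the iris and the detector, so that the beam runs lengthwise through both windows. Finish still holding it there in the gripper, touching nothing else, with the two capped cells, the loose tools and the bottle left where they are.

Things in the scene. Friction and masses are not known exactly. Their poses are not given: they have to be found in the camera images.
- bench: Fixed black optical breadboard, 300 (x) x 450 (y) x 12.7 mm; origin at the centre of its underside, z up. In mm: black laser at y 85 to 205 (96 high), iris at y 62 (97 high), detector tube at y -125 to -170 (93 high), all at x = -45. A green beam runs along y from iris to detector at x = -45, 78 above the table. Beam guard of posts and orange panels along x = 105, 113 high.
- beam_mid (a point): Point on the beam (2 mm thick) midway between iris and detector, 78 mm above the table; axes as the bench: y along the beam (towards the laser), x across it, z up. 90 mm are free along the beam either way.
- gate (a joint): Orange gate of the guard, 238 mm long, hinged at its -y end on a stiff vertical hinge (2 N m of friction). 0 = shut (as it starts, against its stop), grows in rad as its +y end swings outwards, to bench +x. It is not latched until bolted.
- bolt (a joint): Barrel bolt on top of the gate's top rail, m: 0 = drawn right back, 0.032 = fully home (end stop) in the brass keeper on the fixed post beside the gate's +y end. It slides towards bench +y, with about 2 N of friction, and stays where it is left. Starts at 0 to 0.008.
- bolt_knob (a point): Centre of the top of the bolt's upright black knob: 14 mm diameter, 27 mm tall; this top is 156 mm above the table. Below the knob are the rod and brass guide staples, whose tops are 131 mm above the table (25 mm below the knob's top). Axes as the bench while the gate is shut.
- rack: Dark blue cell rack, 70 (x) x 135 (y) x 27 mm, fixed on the table; origin at the centre of its underside. Three slots at y = -45, 0 and 45 mm, each 45 (x) x 15 (y) mm and 15 mm deep, floor 12 mm above the table, each with one cell standing in it.
- cell: The uncapped empty glass cell to hold, 20 g, 42.5 (x) x 12.5 (y) x 45 (z) mm, open top; origin at the centre of its underside. It stands in any slot, x along the rack's x, top 57 mm above the table, 30 mm out of the rack. Its long sides (+-y, 12.5 mm apart) are white frosted walls to grip; its ends (+-x) are clear windows for the beam. Thin glass: squeeze it with 30 N at most.
- cell_windows: The two clear end windows of the uncapped cell, each 9 mm wide, 45 mm tall and 2 mm thick, at x = +-20 mm; same origin and axes as the cell. Not to be touched by the fingers.
- win_a (a point): Centre of the outside of the cell's +x window (21.25 mm from the cell's middle, 22.5 mm above its underside).
- win_b (a point): Centre of the outside of the cell's -x window.
- cell_red: Bystander: a like cell with a red lid (51 mm tall with the lid) in another slot of the rack; origin at the centre of its underside.
- cell_blue: Bystander: a like cell with a blue lid (51 mm tall) in another slot; origin at the centre of its underside.
- hexdriver: Bystander: screwdriver with an orange handle, 150 mm long, lying on the robot's side of the breadboard.
- clamp: Bystander: aluminium fork clamp, 60 x 30 x 10 mm, lying on the robot's side of the breadboard.
- lens_tube: Bystander: short black lens tube, 31 mm diameter, 26 mm tall, standing on the table.
- dropper: Bystander: small amber bottle, 40 mm diameter, 85 mm tall, standing on the table on the robot's side of the rack.
There are look-alikes about, which are no part of the job. What is shaped like the cell but black or pink is not meant.

How it is judged:
By the outcome, as a careful person would: the job done as asked, in the order asked, and still so for the second after the job is handed in, while the arm keeps its last pose, push and grip.
It also fails if it takes over 64 s, if anything falls off the work surface, if the arm or the gripper's body presses on something with over 40 N, if the wrist force passes 120 N, or if a joint passes its speed limit or range.

### The arm

A 6-joint arm with a two-finger parallel gripper is mounted at the origin on the work surface. World frame = base frame: x ahead of the robot, y to its left, z up, the work surface at z = 0. Lengths are in m, angles in rad, forces in N, time in s.
With the tool pointing down it reaches from about 0.325 to 0.85 m from the base axis. Payload 4.4 kg.
Tool frame: the origin (TCP) lies between the finger pads; the fingertips stand 17 mm ahead of it and the grasp point (between the pads) lies 2 mm behind it; z points along the fingers, y is the line along which they close (so a half turn about z gives the same grasp; the last joint's range is limited). The gripper opens to 94 mm and grips with 3 to 60 N. Pads are 16 mm wide; open, the fingers measure 119 mm over their backs; the gripper's body (75 mm by 177 mm) begins 78 mm behind the grasp point.
Start: joints at [1.04, 0.207, 1.542, -0, 1.393, -0.15], TCP at [0.213, 0.534, 0.222] pointing down, gripper open.
Joint ranges: [-2.73, 2.73], [-0.86, 2.22], [0.23, 2.46], [-1.11, 4.25], [0.08, 2.63], [-2.82, 2.82]. Speed limits (rad/s): [2.79, 2.79, 3.14, 3.14, 3.14, 3.14].

### API

Orientations are given as a unit quaternion [x, y, z, w].
In Python, from workcell import * gives the robot as it stands.
- The arm moves only by the tool send_rows, never from a script. Its argument "rows" is a list of rows, each a list of 7 numbers: the opening in per cent of the stroke, from 0 (shut) to 100 (fully open), then the shift along the tool's x, y, z in m, then the turn, a rotation vector about the tool's x, y, z in rad. In form: [[hand, x, y, z, rx, ry, rz], ...]. A call has 1 to 10 rows; each row is the pose to reach, as a shift and turn from the pose commanded when the call began, along the tool's axes at that moment; what a row does not reach only later rows make up. A row lasts 1/8 s, in which the tool goes at most 62.5 mm and 10.7 degrees, less where a joint would pass 70% of its speed; a pose out of reach is approached as far as the arm can. A call with a gripper value outside its range is refused whole. The fingers move at their own pace and stop on an object; "squeeze" is the grip in N (left out, the last holds). Time passes only in rows, so rows that repeat a pose let the fingers close. It gives the time, the measured TCP pose, the force, the opening and the grip force at its end, in the units of the state.
- observe(): the state, without advancing time (a new reading comes with each control period).
- camera(name): name is "scene" or "top"; returns the picture (400x640x3 uint8, red, green, blue); there is no depth.
- camera_model(name): a dict with "vertical_fov" (degrees; the focal length in pixels is half the picture's height over the tangent of half this angle, whatever the lens; pixels are square), "cx", "cy" (the principal point, pixels), "view" (4x4, takes a point from world to camera coordinates). Camera axes: x right, y down, z forward; pixel columns grow to the right and rows downward; lengths in m; the calibration is good to about 2 mm. A picture is of the moment at which its call begins. camera_model takes no time and is no camera call.
- hand_in(): hands the job in; it is judged then, once.
The state is a dict: "clock": time; "joint_pos": joint angles; "dq": joint speeds; "joint_efforts": joint torques, N m; "eef_pos": TCP position; "ee_rot": TCP orientation; "ft_force": force on the tool from outside, world axes, zero at the start; "ft_torque": the same for the moment, N m; "finger_gap": finger opening in m; "gripper_force": force on a finger pad.
Only numpy, scipy, OpenCV 4.12 (cv2) and the standard library are available. Lean on these libraries where they do the work, as an engineer would, in place of code of your own. Each camera call takes 0.05 s, during which the arm holds its last target. There are 200 camera calls.

## Working session

There is one attempt and no reset: what is moved stays moved. The work goes in short steps, Python scripts to look and compute and a tool call to move; the robot and the scene stay as the last step left them, time stands still between calls to the robot, and variables do not carry over. Pictures are saved under pics/ and viewed, at most 12 in all, crops included, and the job is handed in when it is done.

Besides the shell and the picture viewer there is one more tool, called after ">>>" in YAML: its name, and indented under it one key for each argument. send_rows: Moves the arm, as the interface text tells. Its arguments: {"type":"object","properties":{"rows":{"type":"array"},"squeeze":{"type":"number"}},"required":["rows"]}

```bash
mkdir -p pics
python3 - <<'E'
from workcell import *
import cv2
s=observe(); print({k:s[k] for k in("clock","eef_pos","ee_rot","finger_gap")})
for n in("scene","top"):
    im=camera(n); cv2.imwrite(f"pics/{n}0.png",im[:,:,::-1]); m=camera_model(n); print(n,m)
E
```

```text
{'clock': 0.0, 'eef_pos': array([0.21279531, 0.53334646, 0.22128733]), 'ee_rot': array([ 1.88769283e-01,  9.82020801e-01, -1.07869215e-03, -3.74769894e-04]), 'finger_gap': 0.09419944307434973}
scene {'vertical_fov': 49.42445132491493, 'cx': 320.72576521256536, 'cy': 200.23600250521196, 'view': array([[-0.71436338,  0.69970891,  0.00961252,  0.30889009],
       [ 0.37677772,  0.39617169, -0.83730911, -0.09843213],
       [-0.58968085, -0.59452118, -0.54664528,  1.48251401],
       [ 0.        ,  0.        ,  0.        ,  1.        ]])}
top {'vertical_fov': 46.85747661444891, 'cx': 321.16303637928075, 'cy': 200.4413385170105, 'view': array([[ 0.02937297, -0.99947882, -0.01339059,  0.05175734],
       [-0.99331091, -0.02768982, -0.11210133,  0.52224906],
       [ 0.11167212,  0.01659377, -0.99360655,  1.14232123],
       [ 0.        ,  0.        ,  0.        ,  1.        ]])}
```

View pics/scene0.png

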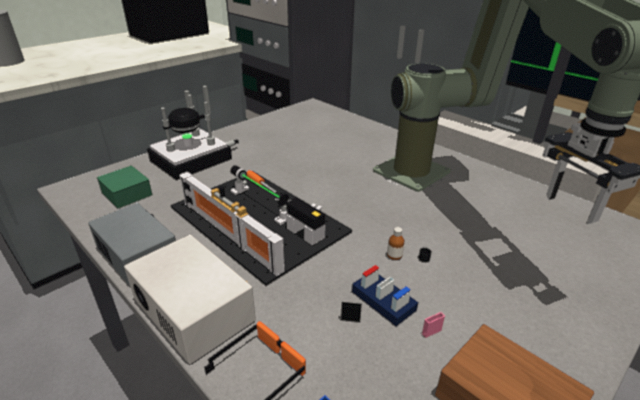

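View pics/top0.png

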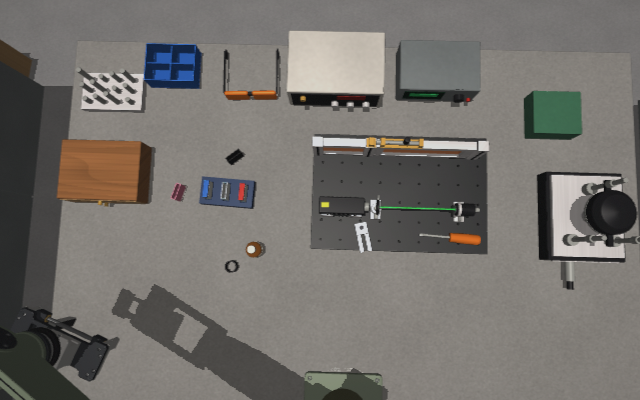

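Scene picture: rack at about (385,298), with red lid (370,270), uncapped cell (386,288) and blue lid (402,295). The black (351,312) and pink (433,324) look-alikes lie on the table. Top picture: rack (228,192), uncapped cell in the middle slot (225,190), beam from (380,209) to (455,209), and bolt knob near (405,141). Next come enlarged crops and measurements.

```bash
cat > h.py <<'E'
import numpy as np, cv2
from workcell import *
def K(m): f=200/np.tan(np.radians(m["vertical_fov"])/2); return f,m["cx"],m["cy"]
def ray(n,uv):
    m=camera_model(n); f,cx,cy=K(m); V=m["view"]; R,t=V[:3,:3],V[:3,3]
    d=R.T@np.array([(uv[0]-cx)/f,(uv[1]-cy)/f,1]); return -R.T@t,d
def onz(n,uv,z):
    o,d=ray(n,uv); return o+d*(z-o[2])/d[2]
def proj(n,p):
    m=camera_model(n); f,cx,cy=K(m); q=m["view"][:3,:3]@np.asarray(p)+m["view"][:3,3]
    return np.array([cx+f*q[0]/q[2],cy+f*q[1]/q[2]])
def two(a,b):
    (o1,d1),(o2,d2)=ray("top",a),ray("scene",b)
    A=np.stack([d1,-d2],1); x=np.linalg.lstsq(A,o2-o1,rcond=None)[0]
    p,q=o1+d1*x[0],o2+d2*x[1]; return (p+q)/2,np.linalg.norm(p-q)
def crop(im,x0,y0,x1,y1,k): return cv2.resize(im[y0:y1,x0:x1],None,fx=k,fy=k,interpolation=cv2.INTER_CUBIC)
E
python3 - <<'E'
from h import *
t=cv2.imread("pics/top0.png");s=cv2.imread("pics/scene0.png")
a=np.vstack([np.hstack([crop(t,190,165,270,215,5),crop(s,340,255,420,325,5)[:250]]) if 0 else np.hstack([crop(t,190,165,265,215,5),crop(s,345,258,420,328,5)[:250]]),
 np.hstack([crop(t,305,125,495,165,3.947)])[:, :750]])
cv2.imwrite("pics/c1.png",a)
hs=cv2.cvtColor(t,cv2.COLOR_BGR2HSV)
def rect(mask,n):
    c,_=cv2.findContours(mask.astype(np.uint8),0,2); c=[x for x in c if cv2.contourArea(x)>3]
    for x in sorted(c,key=cv2.contourArea)[::-1][:n]: print(np.round(cv2.boxPoints(cv2.minAreaRect(x)),1).tolist(),cv2.contourArea(x))
def win(m,x0,y0,x1,y1):
    o=np.zeros_like(m); o[y0:y1,x0:x1]=m[y0:y1,x0:x1]; return o
H,S,V=cv2.split(hs)
print("rack hsv",hs[200,215],"board",hs[230,340],"table",hs[230,290],"beam",hs[209,400:440:10].tolist())
m=win(((H>95)&(H<130)&(S>90)).astype(np.uint8),190,165,265,220); m=cv2.morphologyEx(m,3,np.ones((15,15))); rect(m,2)
m=win((V<80).astype(np.uint8),300,125,500,265);m=cv2.morphologyEx(m,3,np.ones((9,9))); rect(m,1)
m=win(((H>45)&(H<75)&(S>120)).astype(np.uint8),370,195,465,220); rect(m,2)
E
```

```text
rack hsv [111  91 106] board [20  8 90] table [ 15  18 140] beam [[0, 7, 37], [90, 8, 31], [63, 77, 63], [64, 115, 104]]
[[199.6999969482422, 202.6999969482422], [201.89999389648438, 176.39999389648438], [254.3000030517578, 180.8000030517578], [252.10000610351562, 207.10000610351562]] 1166.5
[[310.70001220703125, 248.8000030517578], [313.8999938964844, 133.3000030517578], [489.20001220703125, 138.10000610351562], [486.0, 253.60000610351562]] 16063.5
[[381.0, 207.1999969482422], [381.0, 205.3000030517578], [455.1000061035156, 208.10000610351562], [455.0, 210.0]] 45.0
```

View pics/c1.png

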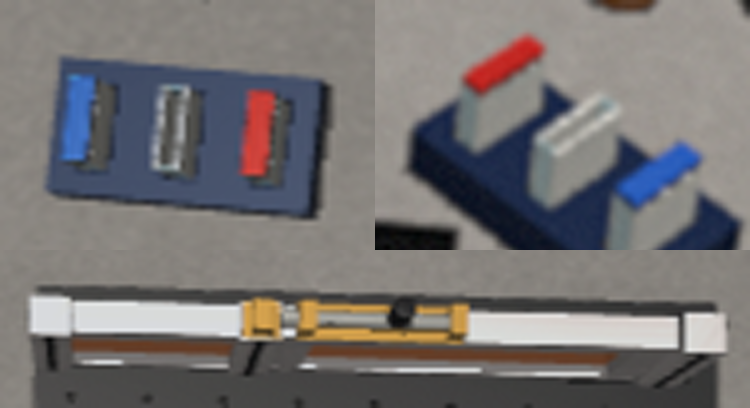

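Cells: blue lid (206,188), uncapped open glass rim (224,191) in the middle slot, red lid (242,191). Black (235,157) and pink (178,191) lie on the table. The middle one, with its open top and frosted sides, is the one meant, and the crop confirms it. The knob top is at about (407,140) and the keeper at (371,142).

Run:
```python
from h import *
np.set_printoptions(precision=4,suppress=True)
P=lambda c:(190+c[0]/5,165+c[1]/5)
r=np.array([onz("top",P(c),.027) for c in((60,57),(322,80),(310,216),(48,192))]); print("rack",r[:,:2].tolist(),r.mean(0),[np.linalg.norm(r[i]-r[i-1]) for i in range(4)])
e=r[0]-r[1]+r[3]-r[2]; print("rack +-y dir deg",np.degrees(np.arctan2(e[1],e[0])))
c=np.array([onz("top",P(c),.057) for c in((157,84),(191,85),(184,173),(150,172))]);print("cell",c.mean(0))
b=np.array([onz("top",u,.0127) for u in((310.7,248.8),(313.9,135.3),(489.2,138.1),(486,253.6))]);print("bench",b[:,:2].tolist(),b.mean(0),[np.linalg.norm(b[i]-b[i-1]) for i in range(4)])
e=b[0]-b[3]+b[1]-b[2];print("bench y deg",np.degrees(np.arctan2(e[1],e[0])))
g=[onz("top",u,.078) for u in((381,206.2),(455,209))];print("beam",g,np.degrees(np.arctan2(*(g[0]-g[1])[[1,0]])))
Q=lambda c:(305+c[0]/3.947,125+(c[1]-250)/3.947)
k=onz("top",Q((404,309)),.156);print("knob",k,proj("scene",k))
print("guard",onz("top",Q((50,315)),.113),onz("top",Q((705,333)),.113),"keeper",onz("top",Q((262,318)),.131))
print("scene cell top",proj("scene",c.mean(0)))
s=cv2.imread("pics/scene0.png"); u,v=proj("scene",k).astype(int)
cv2.imwrite("pics/c2.png",np.vstack([crop(s,170,160,300,280,5)]))
```

```text
rack [[0.574462437355096, 0.3746390250887081], [0.5662039733382345, 0.23923229524501965], [0.4960845582232778, 0.24215808491766633], [0.5046145912916877, 0.3767095757350724]] [0.5353 0.3082 0.027 ] [np.float64(0.0698785287457938), np.float64(0.13565833816938577), np.float64(0.07018042904736461), np.float64(0.1348216048908137)]
rack +-y dir deg 86.44140181499168
cell [0.5352 0.3088 0.057 ]
bench [[0.3978167716861346, 0.0899704992284223], [0.6935342982094888, 0.09102611822351764], [0.6979169111509037, -0.3655734928101595], [0.3987313658151878, -0.3541596810930761]] [ 0.547  -0.1347  0.0127] [np.float64(0.4441311220291003), np.float64(0.2957194106320271), np.float64(0.45662064352403026), np.float64(0.2994031824075067)]
bench y deg 90.33695355949789
beam [array([ 0.5051, -0.0797,  0.078 ]), array([ 0.5033, -0.2585,  0.078 ])] 89.42418453950694
knob [ 0.6513 -0.1288  0.156 ] [222.9986 186.4055]
guard [0.6529 0.0778 0.113 ] [ 0.6521 -0.3171  0.113 ] keeper [ 0.65   -0.0489  0.131 ]
scene cell top [386.0866 281.4155]
```

View pics/c2.png

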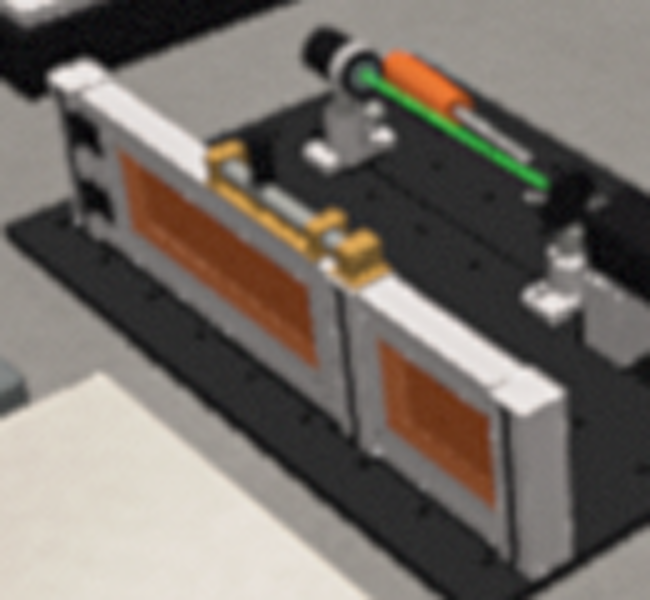

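The scene crop shows the knob standing at its drawn-back end (222,188), which agrees with the projection (223,186). The keeper is at about (242,209). The bench yaw is about 0. I can move now.

```bash
cat >> h.py <<'E'
from scipy.spatial.transform import Rotation as Ro
def delta(p,yaw):
    "shift and turn (tool axes) to TCP p, pointing down, tool y at yaw deg"
    s=observe(); R=Ro.from_quat(s["ee_rot"]); y=np.radians(yaw); c,n=np.cos(y),np.sin(y)
    T=Ro.from_matrix(np.array([[-n,c,0],[c,n,0],[0,0,-1]]).T.T)
    T=Ro.from_matrix(np.column_stack([[-n,c,0] if False else [n*-1,c,0],[c,n,0],[0,0,-1]]))
    print("d",np.round(R.inv().apply(np.asarray(p)-s["eef_pos"]),4),"turn",np.round((R.inv()*T).as_rotvec(),4),"tcp",np.round(s["eef_pos"],4),"F",np.round(s["ft_force"],1),"t",s["clock"],"gap",round(s["finger_gap"],4))
E
sed -i '/T.T)$/d; s/\[-n,c,0\] if False else \[n\*-1,c,0\]/[-n,c,0]/' h.py
python3 -c "
from h import *
delta((.6515,-.1288,.23),90)"
```

```text
d [-0.6529 -0.4525 -0.0078] turn [-0.0019 -0.0007 -0.3798] tcp [0.2129 0.5334 0.2214] F [ 0.  -0.7  0.8] t 0.1 gap 0.0943
```

>>> send_rows:
  rows:
    - [43,-0.05,-0.034,-0.03,0,0,-0.04]
    - [43,-0.1,-0.068,-0.03,0,0,-0.08]
    - [43,-0.15,-0.102,-0.03,0,0,-0.12]
    - [43,-0.2,-0.136,-0.03,0,0,-0.16]
    - [43,-0.25,-0.17,-0.03,0,0,-0.2]
    - [43,-0.3,-0.204,-0.03,0,0,-0.24]
    - [43,-0.35,-0.238,-0.03,0,0,-0.28]
    - [43,-0.4,-0.272,-0.03,0,0,-0.32]
    - [43,-0.45,-0.306,-0.03,0,0,-0.35]
    - [43,-0.5,-0.34,-0.03,0,0,-0.38]
  squeeze: 20

```text
clock: 1.35
eef_pos: [0.552, 0.0311, 0.252]
ee_rot: [-0.0, 1.0, 0.0, -0.0]
ft_force: [0.1, 0.5, -0.0]
finger_gap: 0.0409
gripper_force: 0.0
```

```bash
python3 -c "
from h import *
delta((.6515,-.1288,.23),90)"
```

```text
d [-0.0993 -0.16    0.0219] turn [ 0.0004 -0.0006  0.0009] tcp [0.552  0.0311 0.252 ] F [ 0.1  0.5 -0. ] t 1.35 gap 0.0409
```

>>> send_rows:
  rows:
    - [43,-0.03,-0.05,0,0,0,0]
    - [43,-0.06,-0.1,0,0,0,0]
    - [43,-0.09,-0.145,0.01,0,0,0]
    - [43,-0.099,-0.16,0.022,0,0,0]
    - [43,-0.099,-0.16,0.022,0,0,0]

```text
clock: 1.98
eef_pos: [0.6492, -0.1272, 0.2277]
ee_rot: [0.001, 1.0, 0.001, -0.002]
ft_force: [-0.4, 1.0, -0.4]
finger_gap: 0.0405
gripper_force: 0.0
```

```bash
python3 -c "
from h import *
t=camera('top')[:,:,::-1];s=camera('scene')[:,:,::-1]
cv2.imwrite('pics/c3.png',np.hstack([crop(t,340,110,460,200,3.3),crop(s,180,130,300,220,3.3)]))
delta((.6515,-.1288,.158),90)"
```

```text
d [-0.0019 -0.0033  0.072 ] turn [ 0.0013 -0.0017  0.0012] tcp [ 0.6497 -0.1256  0.23  ] F [-0.1  0.1  0.5] t 2.075 gap 0.0402
```

View pics/c3.png

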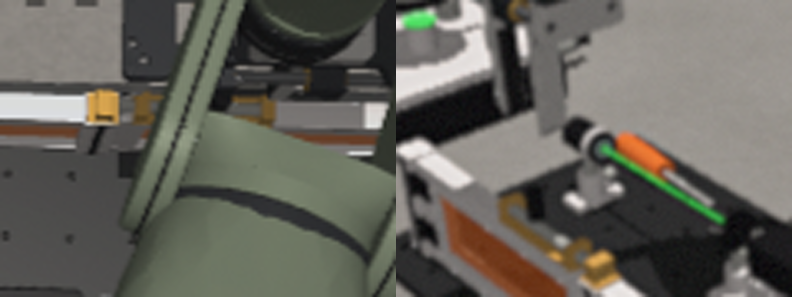

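The arm hides the knob from above. In the scene crop the two fingertips are at about (216,163) and (227,169), straight above the knob at (222,188). I'll go down with feedback.

>>> send_rows:
  rows:
    - [43,-0.002,-0.003,0.02,0,0,0]
    - [43,-0.002,-0.003,0.04,0,0,0]
    - [43,-0.002,-0.003,0.055,0,0,0]
    - [43,-0.002,-0.003,0.065,0,0,0]
    - [43,-0.002,-0.003,0.071,0,0,0]
    - [43,-0.002,-0.003,0.071,0,0,0]

```text
clock: 2.82
eef_pos: [0.6524, -0.1301, 0.1591]
ee_rot: [-0.0, 1.0, 0.0, -0.0]
ft_force: [0.2, -0.6, -0.8]
finger_gap: 0.0403
gripper_force: 0.0
```

```bash
python3 -c "
from h import *
s=camera('scene')[:,:,::-1]
cv2.imwrite('pics/c4.png',crop(s,180,140,280,220,6))
delta((.6515,-.1288,.158),90)"
```

```text
d [0.0013 0.0014 0.0017] turn [-0.0002  0.0004  0.0002] tcp [ 0.6528 -0.1302  0.1597] F [ 0.4 -0.6  1.2] t 2.875 gap 0.0404
```

View pics/c4.png

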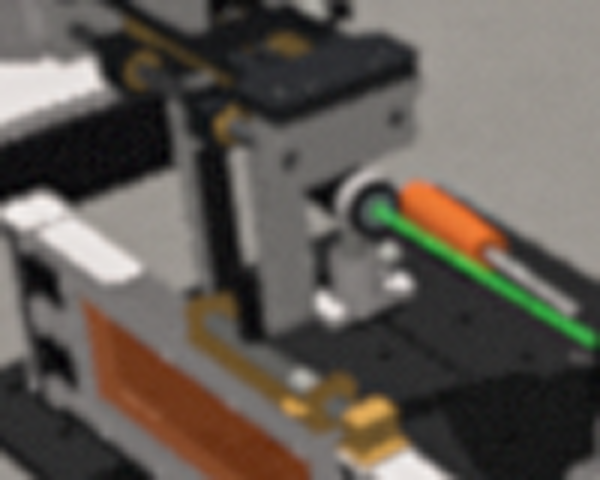

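The dark knob shows between the two fingers at crop (245,310). Now I'll close on it.

>>> send_rows:
  rows:
    - [10,0,0,0,0,0,0]
    - [10,0,0,0,0,0,0]
    - [10,0,0,0,0,0,0]
    - [10,0,0,0,0,0,0]

```text
clock: 3.38
eef_pos: [0.6528, -0.1299, 0.1599]
ee_rot: [-0.0, 1.0, 0.0, 0.0]
ft_force: [-0.5, 1.4, 0.9]
finger_gap: 0.0134
gripper_force: 20.0
```

>>> send_rows:
  rows:
    - [10,0,0.005,0,0,0,0]
    - [10,0,0.01,0,0,0,0]
    - [10,0,0.015,0,0,0,0]
    - [10,0,0.02,0,0,0,0]
    - [10,0,0.022,0,0,0,0]
    - [10,0,0.022,0,0,0,0]

```text
clock: 4.12
eef_pos: [0.6528, -0.1075, 0.1599]
ee_rot: [-0.0, 1.0, 0.0, 0.0]
ft_force: [0.7, -0.8, 3.4]
finger_gap: 0.0135
gripper_force: 20.0
```

>>> send_rows:
  rows:
    - [10,0,0.002,0,0,0,0]
    - [10,0,0.003,0,0,0,0]
    - [10,0,0.004,0,0,0,0]
    - [10,0,0.004,0,0,0,0]

```text
clock: 4.62
eef_pos: [0.6528, -0.1044, 0.1598]
ee_rot: [-0.0, 1.0, -0.0, 0.0]
ft_force: [0.9, -3.3, 5.5]
finger_gap: 0.0132
gripper_force: 20.0
```

>>> send_rows:
  rows:
    - [10,0,0.001,0,0,0,0]
    - [10,0,0.002,0,0,0,0]
    - [10,0,0.002,0,0,0,0]

```text
clock: 5.0
eef_pos: [0.6528, -0.1042, 0.1598]
ee_rot: [0.0, 1.0, -0.002, 0.0]
ft_force: [0.3, -5.3, 3.9]
finger_gap: 0.0131
gripper_force: 20.0
```

>>> send_rows:
  rows:
    - [10,0,0.001,0,0,0,0]
    - [10,0,0.002,0,0,0,0]
    - [10,0,0.002,0,0,0,0]

```text
clock: 5.38
eef_pos: [0.6528, -0.1041, 0.1598]
ee_rot: [0.0, 1.0, -0.003, 0.001]
ft_force: [-0.1, -9.5, 3.7]
finger_gap: 0.013
gripper_force: 20.0
```

>>> send_rows:
  rows:
    - [10,0,0.001,0,0,0,0]
    - [10,0,0.002,0,0,0,0]
    - [10,0,0.002,0,0,0,0]

```text
clock: 5.75
eef_pos: [0.6528, -0.1039, 0.1598]
ee_rot: [0.001, 1.0, -0.005, 0.001]
ft_force: [0.7, -14.0, 2.2]
finger_gap: 0.0131
gripper_force: 20.0
```

It stopped after 26 mm and the force is rising with no further motion, so this is the end stop. I'll ease off the load, release and check by eye.

>>> send_rows:
  rows:
    - [10,0,-0.003,0,0,0,0]
    - [10,0,-0.005,0,0,0,0]
    - [30,0,-0.005,0,0,0,0]
    - [43,0,-0.005,0,0,0,0]
    - [43,0,-0.005,0,0,0,0]
    - [43,0,-0.005,-0.02,0,0,0]
    - [43,0,-0.005,-0.05,0,0,0]
    - [43,0,-0.005,-0.09,0,0,0]

```text
clock: 6.75
eef_pos: [0.6521, -0.1027, 0.2507]
ee_rot: [-0.0, 1.0, 0.0, -0.001]
ft_force: [0.5, 0.3, 0.3]
finger_gap: 0.0404
gripper_force: 0.0
```

```bash
python3 -c "
from h import *
delta((.535,.3085,.16),86.4)"
```

```text
d [0.1168 0.4112 0.0911] turn [ 0.0006 -0.0011  0.0633] tcp [ 0.6521 -0.1027  0.2507] F [0.5 0.3 0.3] t 6.75 gap 0.0404
```

>>> send_rows:
  rows:
    - [34,0.015,0.05,0,0,0,0.01]
    - [34,0.03,0.105,0,0,0,0.02]
    - [34,0.045,0.16,0,0,0,0.03]
    - [34,0.06,0.215,0,0,0,0.04]
    - [34,0.077,0.27,0.01,0,0,0.05]
    - [34,0.092,0.325,0.02,0,0,0.063]
    - [34,0.108,0.38,0.03,0,0,0.063]
    - [34,0.117,0.411,0.05,0,0,0.063]
    - [34,0.117,0.411,0.08,0,0,0.063]
    - [34,0.117,0.411,0.09,0,0,0.063]

```text
clock: 8.0
eef_pos: [0.5343, 0.3083, 0.1586]
ee_rot: [0.031, 1.0, -0.0, -0.001]
ft_force: [0.8, -0.3, 0.1]
finger_gap: 0.0321
gripper_force: 0.0
```

```bash
python3 -c "
from h import *
t=camera('top')[:,:,::-1];s=camera('scene')[:,:,::-1]
a=np.vstack([np.hstack([crop(t,340,120,440,160,3.75),crop(s,195,165,275,225,4.6875)[60:210]]),np.hstack([crop(t,180,150,280,230,3.75),crop(s,330,200,430,300,3.75)[75:]])])
cv2.imwrite('pics/c5.png',a); cv2.imwrite('pics/t5.png',t); cv2.imwrite('pics/s5.png',s)
delta((.535,.3085,.05),86.4)"
```

```text
d [-1.000e-04  1.000e-03  1.091e-01] turn [-0.0007 -0.0015 -0.0002] tcp [0.535  0.3076 0.1591] F [-0.1  0.4  0.2] t 8.1 gap 0.0319
```

View pics/c5.png

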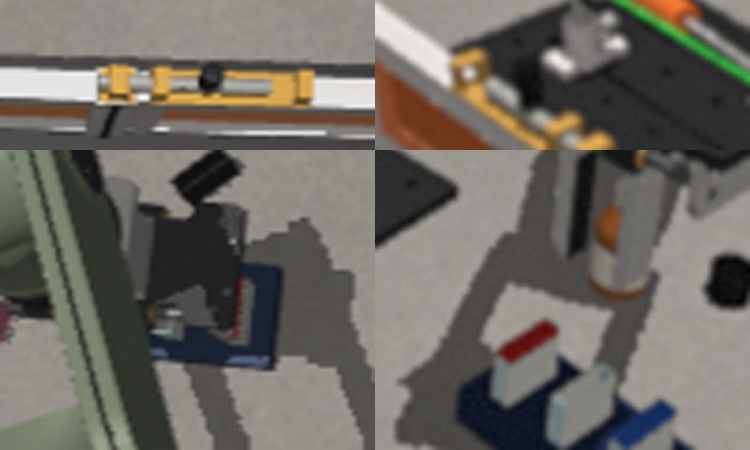

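Top crop: the knob is at (396,141), 11 px (26 mm) nearer the keeper, and the rod spans the staple-to-keeper gap into the keeper. The rail is still in line, so the gate is shut. The gripper is over the middle slot, clear of the lids and the bottle. I'll go down onto the uncapped cell.

>>> send_rows:
  rows:
    - [34,0,0.001,0.03,0,0,0]
    - [34,0,0.001,0.06,0,0,0]
    - [34,0,0.001,0.08,0,0,0]
    - [34,0,0.001,0.095,0,0,0]
    - [34,0,0.001,0.104,0,0,0]
    - [34,0,0.001,0.109,0,0,0]
    - [34,0,0.001,0.109,0,0,0]
  squeeze: 8

```text
clock: 8.98
eef_pos: [0.5357, 0.309, 0.0506]
ee_rot: [0.031, 1.0, 0.0, 0.0]
ft_force: [-0.1, -0.4, -0.0]
finger_gap: 0.0318
gripper_force: 0.0
```

```bash
python3 -c "
from h import *
t=camera('top')[:,:,::-1];s=camera('scene')[:,:,::-1]
cv2.imwrite('pics/c6.png',crop(s,340,230,430,320,6))
delta((.535,.3085,.05),86.4)"
```

```text
d [ 0.001  -0.0007  0.0011] turn [0.0005 0.0011 0.0001] tcp [0.536  0.3091 0.0511] F [ 0.7  0.1 -0.4] t 9.075 gap 0.0318
```

View pics/c6.png

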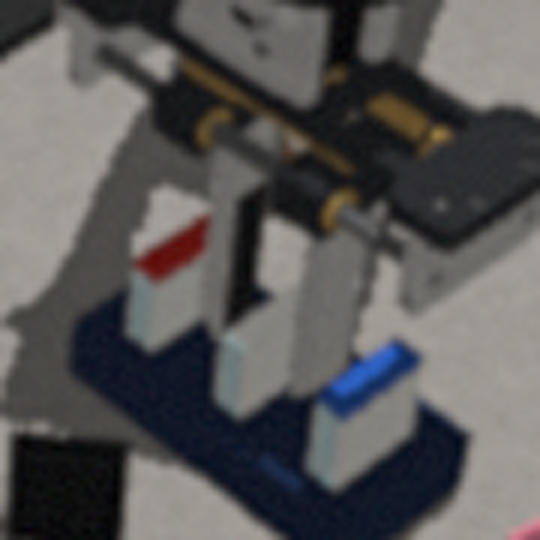

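The fingers straddle the open cell at crop (255,355), and both capped cells are clear. I'll close lightly.

>>> send_rows:
  rows:
    - [24,0,-0.001,0,0,0,0]
    - [16,0,-0.001,0,0,0,0]
    - [8,0,-0.001,0,0,0,0]
    - [8,0,-0.001,0,0,0,0]
    - [8,0,-0.001,0,0,0,0]
    - [8,0,-0.001,0,0,0,0]
  squeeze: 8

```text
clock: 9.82
eef_pos: [0.5357, 0.3091, 0.0506]
ee_rot: [0.031, 1.0, 0.001, 0.0]
ft_force: [0.7, 5.7, -1.6]
finger_gap: 0.0129
gripper_force: 8.0
```

The cell has a side load of about 6 N against the slot wall, so I'll follow it before lifting.

>>> send_rows:
  rows:
    - [8,0,0.001,0,0,0,0]
    - [8,0,0.002,0,0,0,0]
    - [8,0,0.002,0,0,0,0]

```text
clock: 10.2
eef_pos: [0.5356, 0.3096, 0.0505]
ee_rot: [0.031, 1.0, -0.0, -0.0]
ft_force: [0.6, 2.8, 0.2]
finger_gap: 0.0125
gripper_force: 8.0
```

>>> send_rows:
  rows:
    - [8,0,0.001,0,0,0,0]
    - [8,0,0.0015,-0.001,0,0,0]
    - [8,0,0.0015,-0.004,0,0,0]
    - [8,0,0.0015,-0.008,0,0,0]
    - [8,0,0.0015,-0.013,0,0,0]
    - [8,0,0.0015,-0.018,0,0,0]
    - [8,0,0.0015,-0.025,0,0,0]
    - [8,0,0.0015,-0.035,0,0,0]
    - [8,0,0.0015,-0.05,0,0,0]
    - [8,0,0.0015,-0.07,0,0,0]

```text
clock: 11.45
eef_pos: [0.5355, 0.3113, 0.1215]
ee_rot: [0.031, 1.0, -0.0, -0.0]
ft_force: [0.3, -0.2, -0.7]
finger_gap: 0.0127
gripper_force: 8.0
```

>>> send_rows:
  rows:
    - [8,0,0,-0.03,0,0,0]
    - [8,0,0,-0.06,0,0,0.0]
    - [8,0,0,-0.08,0,0,0.12]
    - [8,0,0,-0.09,0,0,0.26]
    - [8,0,0,-0.09,0,0,0.26]

```text
clock: 12.08
eef_pos: [0.5367, 0.3118, 0.2131]
ee_rot: [0.16, 0.987, 0.001, 0.002]
ft_force: [1.2, -0.3, -0.4]
finger_gap: 0.0127
gripper_force: 8.0
```

```bash
python3 -c "
from h import *
s=camera('scene')[:,:,::-1]
e=observe()['eef_pos']; u,v=proj('scene',e).astype(int); print(u,v)
cv2.imwrite('pics/c7.png',np.hstack([crop(s,u-40,v-50,u+40,v+50,4.5),crop(s,340,235,440,325,4.5)[:450]]) if 0 else crop(s,u-40,v-60,u+60,v+90,4))
delta((.505,-.168,.21),0)"
```

```text
394 225
d [-0.1215 -0.4649  0.0014] turn [2.1000e-03 5.0000e-04 1.2505e+00] tcp [0.536  0.3115 0.2118] F [ 0.4 -1.   0.3] t 12.125 gap 0.0123
```

View pics/c7.png

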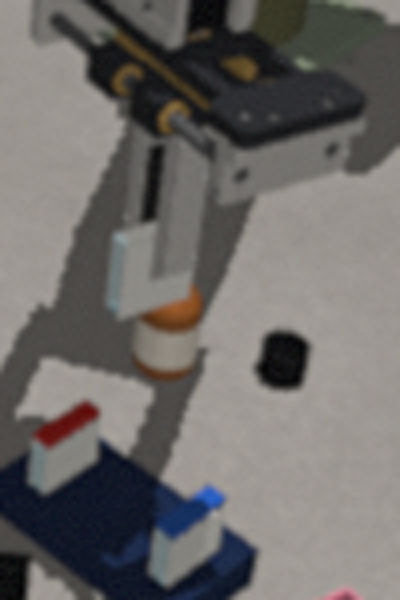

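The cell is held upright with its window ends clear of the fingers, and both capped cells are still in the rack. I'll check the grip centring numerically, then carry it over.

```bash
python3 -c "
from h import *
s=observe();R=Ro.from_quat(s['ee_rot']);e=s['eef_pos']
for x,y in((-.02125,.00625),(-.02125,-.00625),(.02125,.00625)):
    for off in(0,.005): print(x,y,off,np.round((proj('scene',e+R.apply([x-off,y,.0385]))-[354,165])*4))
"
```

```text
-0.02125 0.00625 0 [124. 320.]
-0.02125 0.00625 0.005 [116. 322.]
-0.02125 -0.00625 0 [110. 306.]
-0.02125 -0.00625 0.005 [102. 308.]
0.02125 0.00625 0 [194. 297.]
0.02125 0.00625 0.005 [186. 300.]
```

>>> send_rows:
  rows:
    - [8,-0.006,-0.024,0,0,0,0.06]
    - [8,-0.017,-0.067,0,0,0,0.18]
    - [8,-0.03,-0.116,0,0,0,0.32]
    - [8,-0.044,-0.168,0,0,0,0.46]
    - [8,-0.058,-0.22,0,0,0,0.6]
    - [8,-0.071,-0.272,0,0,0,0.74]
    - [8,-0.085,-0.324,0,0,0,0.88]
    - [8,-0.098,-0.376,0,0,0,1.02]
    - [8,-0.111,-0.425,0,0,0,1.15]
    - [8,-0.118,-0.453,0,0,0,1.22]

```text
clock: 13.38
eef_pos: [0.5018, -0.1589, 0.2097]
ee_rot: [0.7, 0.715, -0.001, -0.001]
ft_force: [0.1, 0.3, -0.6]
finger_gap: 0.0127
gripper_force: 8.0
```

```bash
python3 -c "
from h import *
t=camera('top')[:,:,::-1];cv2.imwrite('pics/t8.png',t)
s=camera('scene')[:,:,::-1];cv2.imwrite('pics/s8.png',s)
delta((.504,-.169,.094),0)"
```

```text
d [-0.0099  0.002   0.1157] turn [-0.0018  0.0005  0.0219] tcp [ 0.502  -0.1591  0.2097] F [ 0.1 -0.1  0.1] t 13.475 gap 0.0125
```

The grip is centred: the predicted corners match those seen to within 3 px of the 4x crop. Next I'll check the beam line in the scene view.

```bash
python3 -c "
from h import *
for n,b in(('scene',(170,160,300,215)),('top',(378,200,460,216))):
    im=cv2.imread(f'pics/{n}0.png'); H,S,V=cv2.split(cv2.cvtColor(im,cv2.COLOR_BGR2HSV))
    m=((H>45)&(H<80)&(S>110)&(V>60)); x0,y0,x1,y1=b; yy,xx=np.nonzero(m[y0:y1,x0:x1]); xx=xx+x0;yy=yy+y0
    k=np.polyfit(xx,yy,1,w=None); print(n,len(xx),xx.min(),xx.max())
    for Y in(-.09,-.168,-.25):
        r=[]
        for X in np.arange(.49,.52,.001):
            u=proj(n,(X,Y,.078)); r.append(np.polyval(k,u[0])-u[1])
        print(Y,'beam x=',round(np.interp(0,*zip(*sorted(zip(r,np.arange(.49,.52,.001))))),4))
"
```

```text
scene 109 242 279
-0.09 beam x= 0.5052
-0.168 beam x= 0.5061
-0.25 beam x= 0.5071
top 138 381 455
-0.09 beam x= 0.504
-0.168 beam x= 0.5038
-0.25 beam x= 0.5035
```

>>> send_rows:
  rows:
    - [8,-0.005,0.002,0.01,0,0,0.022]
    - [8,-0.009,0.003,0.035,0,0,0.022]
    - [8,-0.009,0.003,0.06,0,0,0.022]
    - [8,-0.009,0.003,0.085,0,0,0.022]
    - [8,-0.009,0.003,0.103,0,0,0.022]
    - [8,-0.009,0.003,0.112,0,0,0.022]
    - [8,-0.009,0.003,0.116,0,0,0.022]
    - [8,-0.009,0.003,0.116,0,0,0.022]
    - [8,-0.009,0.003,0.116,0,0,0.022]

```text
clock: 14.6
eef_pos: [0.5078, -0.1649, 0.0953]
ee_rot: [0.705, 0.709, 0.0, 0.001]
ft_force: [0.5, -0.0, 0.1]
finger_gap: 0.0122
gripper_force: 8.0
```

```bash
python3 -c "
from h import *
t=camera('top')[:,:,::-1];s=camera('scene')[:,:,::-1]
cv2.imwrite('pics/c9.png',np.vstack([crop(s,200,130,330,210,5)[:,:650],crop(t,340,120,470,160,5)]))
delta((.505,-.168,.094),0)"
```

```text
d [-0.0031 -0.0027  0.0012] turn [0.0013 0.0007 0.0059] tcp [ 0.5076 -0.1649  0.0952] F [0.1 0.7 0.5] t 14.7 gap 0.0124
```

View pics/c9.png

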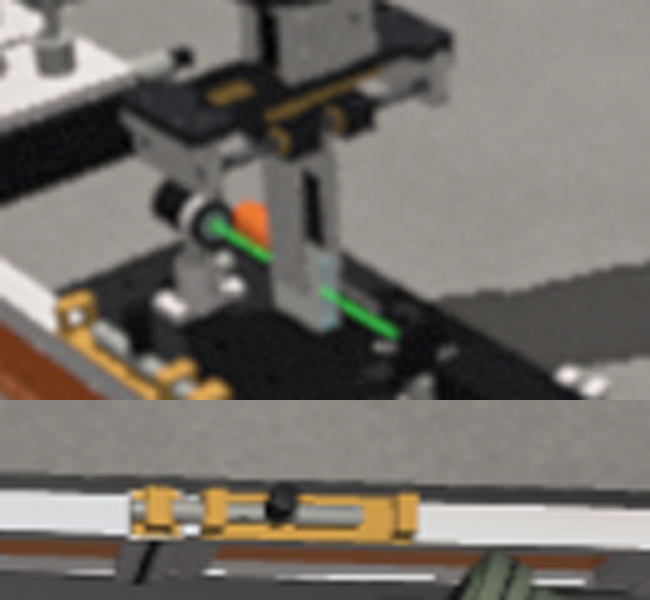

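The beam enters the clear +y window at crop (327,292), inside its (315–338, 255–330) extent. The bolt is home and the gate rail is in line. One small trim and settle remain.

>>> send_rows:
  rows:
    - [8,-0.001,-0.001,0.001,0,0,0.003]
    - [8,-0.003,-0.002,0.001,0,0,0.006]
    - [8,-0.003,-0.002,0.001,0,0,0.006]
    - [8,-0.003,-0.002,0.001,0,0,0.006]
    - [8,-0.003,-0.002,0.001,0,0,0.006]
    - [8,-0.003,-0.002,0.001,0,0,0.006]

```text
clock: 15.45
eef_pos: [0.5051, -0.1676, 0.0934]
ee_rot: [0.707, 0.707, -0.0, -0.0]
ft_force: [-0.1, 0.3, 0.6]
finger_gap: 0.0126
gripper_force: 8.0
```

```bash
python3 -c "
from h import *
s=camera('scene')[:,:,::-1]
R=Ro.from_quat(observe()['ee_rot']);e=observe()['eef_pos']
for y in(-.00625,0,.00625):
  for z in(-.0065,.016,.0385): print(y,z,np.round((proj('scene',e+R.apply([.02125,y,z]))-[265,165])*10))
cv2.imwrite('pics/c10.png',crop(s,230,155,310,205,10))
cv2.imwrite('pics/c10.png',crop(s,240,165,300,215,10))
print((np.round((proj('scene',(.505,-.147,.078))-[240,165])*10)))
delta((.505,-.168,.094),0)"
```

```text
-0.00625 -0.0065 [ 27. 167.]
-0.00625 0.016 [ 32. 235.]
-0.00625 0.0385 [ 36. 302.]
0 -0.0065 [ 10. 175.]
0 0.016 [ 14. 243.]
0 0.0385 [ 19. 310.]
0.00625 -0.0065 [ -8. 183.]
0.00625 0.016 [ -3. 251.]
0.00625 0.0385 [  2. 318.]
[263. 240.]
d [-0.0004 -0.0002 -0.0006] turn [-0.      0.      0.0001] tcp [ 0.5052 -0.1676  0.0934] F [-0.7 -0.1 -0.9] t 15.5 gap 0.0122
```

View pics/c10.png

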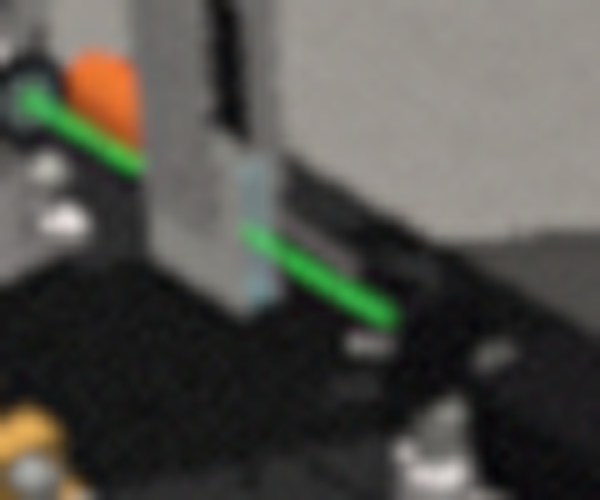

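The window centre projects to crop (264,243), and the beam crosses the window there. The cell is upright with its windows free, so I'm handing in.

```bash
python3 -c "
from workcell import *
print(hand_in())"
```

```text
the job is handed in; nothing more can be done
None
```

I slid the bolt to its end stop with the gate shut, then moved the uncapped cell into the beam midway between iris and detector. It is held there upright at 8 N by its frosted sides, and I handed in at about 15.5 s; no verdict came back.

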